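Drive the wedge that locks a row of pill cassettes

ROBOT

A 7-joint arm with a two-finger parallel gripper is mounted at the origin on the work surface. World frame = base frame: x ahead of the robot, y to its left, z up, the work surface at z = 0. Lengths are in m, angles in rad, forces in N, time in s.
With the tool pointing down it reaches from about 0.4 to 0.9 m from the base axis. Payload 5.6 kg.
Tool frame: the origin (TCP) lies on the centre line of the jaws, within the pads' length; the fingertips stand 22 mm ahead of it and the grasp point (between the pads) lies 3 mm ahead of it; z points along the fingers, y is the line along which they close (so a half turn about z gives the same grasp; the last joint's range is limited). The gripper opens to 92 mm and grips with 3 to 60 N. Pads are 20 mm wide; open, the fingers measure 128 mm over their backs; the gripper's body (75 mm by 189 mm) begins 69 mm behind the grasp point.
Start: joints at [-1.15, 0.468, -0.012, 1.603, 0.006, 1.071, -0.056], TCP at [0.291, 0.581, 0.237] pointing down, gripper open.
Joint ranges: [-2.53, 2.53], [-0.31, 2.02], [-1.57, 1.55], [0.28, 2.44], [-1.29, 4.43], [0.15, 1.84], [-2.92, 2.92]. Speed limits (rad/s): [2.57, 2.57, 3.14, 3.14, 3.14, 3.14, 3.14].

INTERFACE

Orientations are given as a unit quaternion [w, x, y, z].
In Python, from workcell import bot, viewer gives the robot as it stands.
- The arm moves only by the tool move_arm, never from a script. Its arguments are lists of equal length, an entry for each row: "dr": the turn, a rotation vector about the world's x, y, z in rad, a list of three; "dp": the shift along the world's x, y, z in m, a list of three; "hand": the finger opening in m, from 0 to 0.0919. In form: {"dr": [[wx, wy, wz], ...], "dp": [[tx, ty, tz], ...], "hand": [hand, ...]}. A call has 1 to 12 rows; each row is the pose to reach, as a shift and turn from the pose commanded when the call began; what a row does not reach only later rows make up. A row lasts 1/8 s, in which the tool goes at most 62.5 mm and 10.7 degrees, less where a joint would pass 70% of its speed; a pose out of reach is approached as far as the arm can. A call with a gripper value outside its range is refused whole. The fingers move at their own pace and stop on an object; "newtons" is the grip in N (left out, the last holds). Time passes only in rows, so rows that repeat a pose let the fingers close. It gives the time, the measured TCP pose, the force, the opening and the grip force at its end, in the units of the state.
- bot.read_state(): the state, without advancing time (a new reading comes with each control period).
- viewer.capture(name): name is "scene" or "top" or "wrist"; returns (picture, depth): 420x560x3 uint8, blue, green, red; 420x560 float32, m along the optical axis (not along the pixel's ray), 0 where there is no reading.
- viewer.camera_info(name): a dict with "fx", "fy", "cx", "cy" (pixels), "R" (3x3) and "t" (3): a world point X has camera coordinates R X + t. Camera axes: x right, y down, z forward; pixel columns grow to the right and rows downward; lengths in m; the calibration is good to about 2 mm. A picture is of the moment at which its call begins: read the wrist's pose just before it. camera_info takes no time and is no camera call; for the wrist camera it gives the pose at the moment of the call.
- bot.close_job(): hands the job in; it is judged then, once.
Trained networks look in the newest picture that a camera, given by its name, has taken for a name from the list of things; names that differ only in an ending like _2 or _b are one class to them, and where a whole thing is asked for, a point or a joint stands for the part that bears it (a point fixed in the world has none). Each returns a list of dicts, best first, with "p" (0 to 1); they miss things now and then, are a little off and sometimes report something else, mostly with a low value. They report only what shows in the picture. A call takes as long as a camera call. They do not tell look-alikes from the thing itself.
- viewer.masks_of(target, camera): "pixels" (420x560 bool, what is visible of it) and "location" ([column, row] in pixels, amid what is visible of it).
The state is a dict: "clock": time; "joint_positions": joint angles; "qd": joint speeds; "joint_torque": joint torques, N m; "position": TCP position; "ee_rot": TCP orientation; "force": force on the tool from outside, world axes, zero at the start; "wrist_torque": the same for the moment, N m; "grip_width": opening from 0.0 (shut) to 1.0 (fully open); "grasp_force": force on a finger pad.
Only numpy, scipy, OpenCV 4.12 (cv2) and the standard library are available. Lean on these libraries where they do the work, as an engineer would, in place of code of your own. Each camera call takes 0.05 s, during which the arm holds its last target. There are 200 camera calls.

TASK

Three pill cassettes stand loosely in the metal carrier on the rotating base. Take the wide wedge from the stand, set it upright into the gap at the end of the row, between the sliding bookend and the sloping end wall, and press it down until it will go no further and the row is packed tight with no play left. Let go of it there, and leave the slim wedge in the stand.

Things in the scene. Friction and masses are not known exactly. Their poses are not given: they have to be found in the camera images.
- wedge_grip (a point): Wide white plastic wedge upright in either pocket of a low dark stand (floor 6 mm, rims 14 mm above counter, pockets 110 mm apart in y). Both faces taper: 18 mm thick (its y) at the foot, 56 at 70 mm up; 60 wide (x); shoulder to 74 mm; on top a grip tab 50 (x) x 20 (y) x 44 high. Point: tab centre, 96 mm above foot, 22 below top; z up. 0.12 kg; same both ways round.
- slim_grip (a point): The slim wedge in the other pocket, to be left there: same plastic, height, width and grip tab as the wide one, but its body tapers only from 12 mm to 26 mm thick. Point: centre of its grip tab.
- gap (a point): Fixed: gap's middle when the row is tight, on the carrier floor, 20 mm above counter. y along the row, from cassettes to end wall; x across; z up. Wall (+y) and bookend (-y) are 50 mm high, sloped like the wedge; mouth 40 mm wide when tight, less the joint value now (bookend side), 84 mm across. The wedge jams with its tab centre 106 mm above this point, unpressed 13-19 mm higher.
- bookend (a joint): Steel bookend, 78 mm wide, 50 mm high, between the last cassette and the gap; slides along the row. 0 = row tight; 0.007 to 0.010 m at the start (towards the gap). Light friction, no spring: pressing the wedge down with 5 to 15 N slides it and the cassettes along; the wedge stays where driven.
Not all that is in view belongs to the job. What is shaped like the part that bears wedge_grip but brown or pink is not meant.

How it is judged:
By the outcome, as a careful person would: the job done as asked, in the order asked, and still so for the second after the job is handed in, with the robot touching nothing.
It also fails if it takes over 35 s, if anything falls off the work surface, if the arm or the gripper's body presses on something with over 40 N, if the wrist force passes 120 N, or if a joint passes its speed limit or range.

## Working session

There is one attempt and no reset: what is moved stays moved. The work goes in short steps, Python scripts to look and compute and a tool call to move; the robot and the scene stay as the last step left them, time stands still between calls to the robot, and variables do not carry over. Pictures are saved under pics/ and viewed, at most 10 in all, crops included, and the job is handed in when it is done.

Besides the shell and the picture viewer there is one more tool, called after "Call:" as name(argument=value, ...), one argument or row to a line, values as JSON. move_arm: Moves the arm, as the interface text tells. Its arguments: {"type":"object","properties":{"dr":{"type":"array"},"dp":{"type":"array"},"hand":{"type":"array"},"newtons":{"type":"number"}},"required":["dr","dp","hand"]}

```bash
mkdir -p pics; cat > h.py <<'E'
import numpy as np, cv2
from workcell import bot, viewer
def pts(cam, d, mask=None):
    i=viewer.camera_info(cam); R=np.array(i["R"]);t=np.array(i["t"])
    v,u=np.nonzero((d>0)&(mask if mask is not None else True)); z=d[v,u]
    c=np.stack([(u-i["cx"])/i["fx"]*z,(v-i["cy"])/i["fy"]*z,z],1)
    return (c-t)@R, u, v
E
python3 - <<'E'
from h import *
s=bot.read_state(); print({k:np.round(v,3).tolist() for k,v in s.items()})
ims=[]
for c in ["scene","top"]:
    im,d=viewer.capture(c); np.savez(f"{c}.npz",im=im,d=d)
    cv2.imwrite(f"pics/{c}0.png",im)
    for n in ["wedge_grip","slim_grip","bookend"]:
        for m in viewer.masks_of(n,c)[:4]:
            P,_,_=pts(c,d,m["pixels"])
            print(c,n,round(m["p"],2),np.round(m["location"]),np.round(np.median(P,0),3),np.round(np.percentile(P,[2,98],axis=0),3).tolist(), im[m["pixels"]].mean(0).round())
E
```

```text
{'clock': 0.0, 'joint_positions': [-1.15, 0.468, -0.012, 1.604, 0.006, 1.071, -0.056], 'qd': [-0.0, 0.0, 0.001, 0.002, 0.002, -0.0, 0.002], 'joint_torque': [-0.0, -52.055, -0.013, -24.376, -0.057, 0.017, 0.0], 'position': [0.291, 0.581, 0.236], 'ee_rot': [-0.0, 0.23, 0.973, -0.001], 'force': [-0.714, 0.253, -0.013], 'wrist_torque': [-0.009, 0.004, 0.052], 'grasp_force': 0.0, 'grip_width': 1.0}
scene wedge_grip 0.93 [323. 315.] [0.63  0.272 0.076] [[0.588, 0.235, -0.0], [0.653, 0.301, 0.12]] [179. 163. 211.]
scene wedge_grip 0.9 [396. 208.] [0.353 0.289 0.075] [[0.328, 0.259, 0.007], [0.37, 0.316, 0.119]] [ 33.  57. 101.]
scene wedge_grip 0.56 [374. 262.] [0.491 0.3   0.08 ] [[0.447, 0.273, 0.02], [0.506, 0.324, 0.125]] [198. 206. 209.]
scene slim_grip 0.59 [322. 238.] [0.507 0.193 0.102] [[0.464, 0.18, 0.019], [0.518, 0.203, 0.126]] [173. 183. 188.]
scene bookend 0.81 [206. 226.] [ 0.57  -0.031  0.053] [[0.528, -0.046, 0.023], [0.607, -0.023, 0.071]] [138. 145. 149.]
top wedge_grip 0.91 [189. 129.] [0.613 0.262 0.076] [[0.591, 0.235, -0.0], [0.651, 0.291, 0.12]] [204. 193. 228.]
top wedge_grip 0.77 [171. 278.] [0.342 0.279 0.074] [[0.316, 0.255, -0.0], [0.369, 0.314, 0.12]] [ 86. 154. 217.]
top wedge_grip 0.74 [167. 204.] [0.469 0.289 0.081] [[0.443, 0.268, 0.002], [0.521, 0.326, 0.125]] [231. 235. 237.]
top slim_grip 0.77 [226. 200.] [0.478 0.183 0.121] [[0.457, 0.172, 0.027], [0.511, 0.197, 0.126]] [235. 238. 241.]
top bookend 0.96 [350. 162.] [ 0.565 -0.035  0.054] [[0.529, -0.049, 0.022], [0.606, -0.024, 0.072]] [211. 214. 220.]
```

View pics/scene0.png

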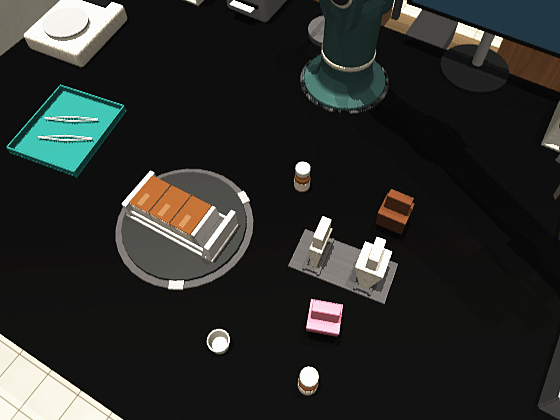

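View pics/top0.png

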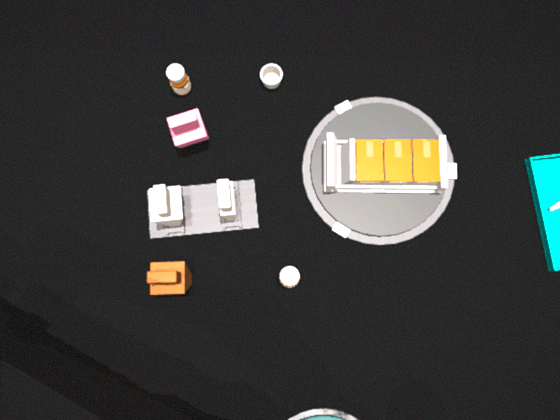

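```bash
python3 - <<'E'
from h import *
for c in ["scene","top"]:
    f=np.load(f"{c}.npz"); P,u,v=pts(c,f["d"])
    for n,b in [("wide",(.42,.54,.25,.34)),("slim",(.42,.54,.15,.22))]:
        m=(P[:,0]>b[0])&(P[:,0]<b[1])&(P[:,1]>b[2])&(P[:,1]<b[3])&(P[:,2]>.118)&(P[:,2]<.14)
        r=cv2.minAreaRect(P[m][:,:2].astype(np.float32)*1000); print(c,n,m.sum(),r,P[m].mean(0).round(4))
    # carrier top surfaces
    m=(P[:,0]>.44)&(P[:,0]<.72)&(P[:,1]>-.3)&(P[:,1]<.12)&(P[:,2]>.012)
    Q=P[m]
    for y in np.arange(-.3,.12,.01):
        q=Q[(Q[:,1]>=y)&(Q[:,1]<y+.01)&(abs(Q[:,0]-.567)<.03)]
        if len(q)>3: print(c,round(y,2),len(q),np.percentile(q[:,2],[5,50,95]).round(3))
E
```

```text
scene wide 270 ((475.0440673828125, 298.0057067871094), (50.120079040527344, 19.966489791870117), 7.1322407722473145) [0.4765 0.2982 0.1233]
scene slim 256 ((487.71612548828125, 189.0648651123047), (51.54099655151367, 20.320064544677734), 7.14554500579834) [0.4887 0.1894 0.1233]
scene -0.22 43 [0.062 0.065 0.068]
scene -0.21 86 [0.062 0.065 0.068]
scene -0.2 104 [0.066 0.067 0.071]
scene -0.19 102 [0.066 0.068 0.071]
scene -0.18 117 [0.065 0.069 0.072]
scene -0.17 115 [0.065 0.068 0.071]
scene -0.16 128 [0.062 0.067 0.07 ]
scene -0.15 98 [0.065 0.067 0.07 ]
scene -0.14 109 [0.065 0.068 0.071]
scene -0.13 109 [0.066 0.068 0.072]
scene -0.12 127 [0.066 0.068 0.072]
scene -0.11 117 [0.065 0.068 0.07 ]
scene -0.1 114 [0.062 0.067 0.07 ]
scene -0.09 121 [0.065 0.067 0.07 ]
scene -0.08 109 [0.065 0.069 0.071]
scene -0.07 128 [0.065 0.068 0.072]
scene -0.06 122 [0.065 0.068 0.07 ]
scene -0.05 117 [0.064 0.068 0.071]
scene -0.04 230 [0.049 0.063 0.071]
scene -0.03 211 [0.025 0.037 0.051]
scene -0.01 54 [0.067 0.069 0.072]
scene 0.0 385 [0.015 0.048 0.071]
scene 0.01 51 [0.012 0.013 0.016]
sc
[... 510 characters left out ...]
p -0.17 174 [0.065 0.068 0.07 ]
top -0.16 167 [0.058 0.067 0.07 ]
top -0.15 175 [0.065 0.068 0.07 ]
top -0.14 163 [0.065 0.068 0.071]
top -0.13 174 [0.065 0.068 0.072]
top -0.12 171 [0.065 0.068 0.071]
top -0.11 201 [0.057 0.067 0.07 ]
top -0.1 146 [0.065 0.067 0.07 ]
top -0.09 160 [0.065 0.067 0.07 ]
top -0.08 174 [0.065 0.069 0.072]
top -0.07 166 [0.064 0.068 0.072]
top -0.06 181 [0.065 0.068 0.07 ]
top -0.05 164 [0.052 0.068 0.072]
top -0.04 220 [0.044 0.059 0.07 ]
top -0.03 208 [0.018 0.026 0.04 ]
top -0.02 94 [0.028 0.042 0.055]
top -0.01 150 [0.063 0.069 0.072]
top 0.0 207 [0.013 0.037 0.072]
top 0.01 59 [0.012 0.013 0.015]
top 0.02 68 [0.012 0.013 0.015]
top 0.03 8 [0.012 0.013 0.014]
```

The scene picture shows the wide white wedge at (374,262), the slim one at (320,240), and the gap between bookend and end wall at about (215,230). The top view confirms this: wide wedge at (167,204), slim wedge at (226,200), end wall at (332,163), bookend at (352,160). Next I'll fit the carrier's yaw and the gap.

```bash
python3 - <<'E'
from h import *
for c in ["scene","top"]:
    f=np.load(f"{c}.npz"); P,u,v=pts(c,f["d"])
    base=(P[:,0]>.46)&(P[:,0]<.68)&(P[:,2]>.064)&(P[:,2]<.076)
    W=P[base&(P[:,1]>-.018)&(P[:,1]<.03)]
    r=cv2.minAreaRect(W[:,:2].astype(np.float32)*1000); print(c,"wall",len(W),r)
    R=P[base&(P[:,1]>-.24)&(P[:,1]<-.06)&(P[:,0]>.525)&(P[:,0]<.61)]
    print("row",cv2.minAreaRect(R[:,:2].astype(np.float32)*1000))
    # profile along rail axis for yaw th: min wall y-edge spread
    best=[]
    for th in np.radians(np.arange(-8,8,.25)):
        y=-np.sin(th)*(W[:,0]-.567)+np.cos(th)*W[:,1]; best.append((np.ptp(np.percentile(y,[3,97])),np.degrees(th)))
    th=np.radians(min(best)[1]); print("yaw wall",min(best))
    B=P[(P[:,0]>.5)&(P[:,0]<.64)&(P[:,1]>-.07)&(P[:,1]<.03)&(P[:,2]>.018)&(P[:,2]<.08)]
    x=np.cos(th)*(B[:,0]-.567)+np.sin(th)*B[:,1]; y=-np.sin(th)*(B[:,0]-.567)+np.cos(th)*B[:,1]
    for a in np.arange(-.06,.03,.003):
        m=(y>=a)&(y<a+.003)&(abs(x)<.035)
        if m.sum()>2: print(round(a,3),m.sum(),np.percentile(B[m][:,2],[5,50,95]).round(3))
    m=(B[:,2]>.066)&(y>-.018); print("wall x",np.percentile(x[m],[0,1,99,100]).round(4),"y",np.percentile(y[m],[0,2,5,95,98,100]).round(4))
E
python3 - <<'E'
import cv2,numpy as np
a=cv2.imread('pics/top0.png')[120:215,300:465]; b=cv2.imread('pics/scene0.png')[160:280,110:260]
a=cv2.resize(a,(660,380//2*2),interpolation=cv2.INTER_CUBIC)
cv2.imwrite('pics/crop.png',a)
E
```

```text
scene wall 289 ((567.2973022460938, 1.34368896484375), (101.52029418945312, 12.812646865844727), 0.8455232381820679)
row ((567.6643676757812, -136.6346893310547), (152.929443359375, 84.65045928955078), 89.95053100585938)
yaw wall (np.float64(0.011546867356018469), np.float64(0.5))
-0.06 46 [0.065 0.068 0.071]
-0.057 40 [0.065 0.067 0.071]
-0.054 42 [0.066 0.068 0.07 ]
-0.051 48 [0.065 0.068 0.07 ]
-0.048 46 [0.062 0.067 0.071]
-0.045 27 [0.067 0.069 0.072]
-0.042 45 [0.067 0.07  0.072]
-0.039 47 [0.066 0.07  0.072]
-0.036 99 [0.057 0.065 0.07 ]
-0.033 108 [0.046 0.055 0.063]
-0.03 107 [0.036 0.044 0.053]
-0.027 103 [0.025 0.033 0.041]
-0.024 35 [0.024 0.028 0.032]
-0.006 27 [0.067 0.069 0.072]
-0.003 37 [0.067 0.07  0.072]
0.0 49 [0.067 0.07  0.074]
0.003 102 [0.023 0.059 0.071]
0.006 249 [0.02  0.044 0.07 ]
0.009 10 [0.02  0.022 0.023]
wall x [-0.0505 -0.049   0.0504  0.0511] y [-0.0051 -0.0047 -0.0041  0.0069  0.0074  0.0077]
top wall 334 ((567.0776977539062, -2.1609091758728027), (99.01860809326172, 11.98009967803955), 0.4278804659843445)
row ((567.6182861328125, -138.123901367187
[... 172 characters left out ...]
.068 0.07 ]
-0.054 56 [0.065 0.067 0.07 ]
-0.051 109 [0.051 0.066 0.07 ]
-0.048 8 [0.054 0.068 0.07 ]
-0.045 63 [0.067 0.069 0.073]
-0.042 58 [0.067 0.069 0.072]
-0.039 72 [0.061 0.068 0.072]
-0.036 90 [0.053 0.058 0.066]
-0.033 81 [0.04  0.046 0.054]
-0.03 79 [0.03  0.036 0.042]
-0.027 76 [0.019 0.026 0.032]
-0.024 44 [0.018 0.02  0.022]
-0.021 33 [0.018 0.02  0.023]
-0.018 35 [0.029 0.031 0.034]
-0.015 34 [0.039 0.042 0.045]
-0.012 36 [0.049 0.053 0.056]
-0.009 43 [0.061 0.064 0.069]
-0.006 63 [0.067 0.07  0.072]
-0.003 66 [0.067 0.069 0.072]
0.0 48 [0.067 0.07  0.073]
0.003 133 [0.019 0.057 0.071]
wall x [-0.0496 -0.0481  0.049   0.0496] y [-0.0077 -0.0066 -0.0063  0.0037  0.0039  0.0044]
```

View pics/crop.png

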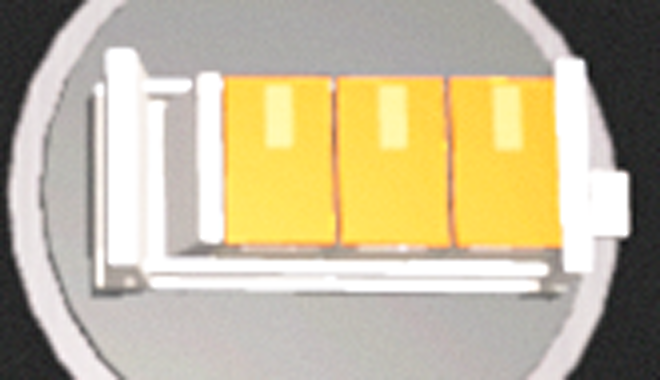

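The crop shows an almost unrotated carrier (yaw about 0.5°): end wall at left (columns 105–145) and bookend top at about column 210, with the gap in between. Moving above the wide wedge.

Call:
move_arm(
  dr=[
    [0, 0, 0.1],
    [0, 0, 0.2],
    [0, 0, 0.3],
    [0, 0, 0.4],
    [0, 0, 0.5],
    [0, 0, 0.59],
    [0, 0, 0.59],
    [0, 0, 0.59],
    [0, 0, 0.59],
  ],
  dp=[
    [0.026, -0.04, 0],
    [0.052, -0.08, 0],
    [0.079, -0.122, 0],
    [0.106, -0.163, 0],
    [0.132, -0.203, 0],
    [0.158, -0.244, 0],
    [0.184, -0.284, 0],
    [0.184, -0.284, -0.03],
    [0.184, -0.284, -0.03],
  ],
  hand=[0.0919, 0.0919, 0.0919, 0.0919, 0.0919, 0.0919, 0.0919, 0.0919, 0.0919],
  newtons=60,
)

```text
clock: 1.52
position: [0.4738, 0.2962, 0.205]
ee_rot: [-0.002, -0.063, 0.998, -0.001]
force: [-0.5, -0.3, -0.0]
grip_width: 1.0
grasp_force: 0.0
```

```bash
python3 - <<'E'
from h import *
s=bot.read_state(); print(s["clock"],s["position"],s["ee_rot"],s["joint_positions"])
from scipy.spatial.transform import Rotation as Ro
q=s["ee_rot"]; print(Ro.from_quat([q[1],q[2],q[3],q[0]]).as_matrix().round(3))
im,d=viewer.capture("wrist"); P,u,v=pts("wrist",d)
cv2.imwrite("pics/w1.png",im)
m=(P[:,2]>.116)&(P[:,2]<.135)&(abs(P[:,0]-.475)<.05)&(abs(P[:,1]-.297)<.04)
print(m.sum(),cv2.minAreaRect(P[m][:,:2].astype(np.float32)*1000),P[m].mean(0))
E
```

```text
1.525 [0.47381265 0.29617053 0.20502821] [-1.77653959e-03 -6.25877232e-02  9.98037403e-01 -9.81694330e-04] [-0.60133012  0.35325093 -0.0211087   1.85597974  0.00879492  0.93650648
  1.06967696]
[[-0.992 -0.125 -0.003]
 [-0.125  0.992 -0.002]
 [ 0.004 -0.002 -1.   ]]
2008 ((476.10845947265625, 298.1964416503906), (49.29479217529297, 20.045148849487305), 6.817254543304443) [0.47435942 0.29802791 0.12492181]
```

Call:
move_arm(
  dr=[
    [0, 0, 0],
    [0, 0, 0],
    [0, 0, 0],
    [0, 0, 0],
    [0, 0, 0],
    [0, 0, 0],
    [0, 0, 0],
    [0, 0, 0],
    [0, 0, 0],
  ],
  dp=[
    [0.001, 0.001, -0.045],
    [0.001, 0.001, -0.085],
    [0.001, 0.001, -0.096],
    [0.001, 0.001, -0.096],
    [0.001, 0.001, -0.096],
    [0.001, 0.001, -0.096],
    [0.001, 0.001, -0.096],
    [0.001, 0.001, -0.096],
    [0.001, 0.001, -0.096],
  ],
  hand=[0.0919, 0.0919, 0.0919, 0.0919, 0.01, 0.01, 0.01, 0.01, 0.01],
  newtons=50,
)

```text
clock: 2.7
position: [0.4758, 0.2983, 0.1107]
ee_rot: [0.0, -0.063, 0.998, 0.0]
force: [1.0, -0.8, 0.6]
grip_width: 0.479
grasp_force: 0.0
```

Call:
move_arm(
  dr=[
    [0, 0, 0],
    [0, 0, 0],
    [0, 0, 0],
    [0, 0, 0],
    [0, 0, 0],
    [0, 0, 0],
  ],
  dp=[
    [0, 0, 0],
    [0, 0, 0],
    [0, 0, 0],
    [0, 0, 0],
    [0, 0, 0.02],
    [0, 0, 0.04],
  ],
  hand=[0.01, 0.01, 0.01, 0.01, 0.01, 0.01],
)

```text
clock: 3.45
position: [0.4754, 0.2981, 0.1506]
ee_rot: [-0.001, -0.063, 0.998, -0.0]
force: [0.8, -0.4, -0.4]
grip_width: 0.215
grasp_force: 50.0
```

Call:
move_arm(
  dr=[
    [0, 0, 0],
    [0, 0, 0],
    [0, 0, 0],
    [0, 0, -0.03],
    [0, 0, -0.06],
    [0, 0, -0.09],
    [0, 0, -0.115],
    [0, 0, -0.115],
    [0, 0, -0.115],
    [0, 0, -0.115],
    [0, 0, -0.115],
    [0, 0, -0.115],
  ],
  dp=[
    [0, 0, 0.04],
    [0, 0, 0.08],
    [0.005, -0.015, 0.1],
    [0.02, -0.07, 0.1],
    [0.034, -0.12, 0.1],
    [0.048, -0.17, 0.1],
    [0.063, -0.22, 0.1],
    [0.078, -0.27, 0.1],
    [0.092, -0.32, 0.1],
    [0.092, -0.32, 0.08],
    [0.092, -0.32, 0.05],
    [0.092, -0.32, 0.05],
  ],
  hand=[0.01, 0.01, 0.01, 0.01, 0.01, 0.01, 0.01, 0.01, 0.01, 0.01, 0.01, 0.01],
)

```text
clock: 4.95
position: [0.5659, -0.0217, 0.1984]
ee_rot: [-0.003, -0.006, 1.0, -0.0]
force: [-1.3, 0.3, -1.3]
grip_width: 0.219
grasp_force: 50.0
```

```bash
python3 - <<'E'
from h import *
s=bot.read_state(); print(s["clock"],s["position"],s["ee_rot"],s["force"],s["grip_width"])
for c in ["scene","top","wrist"]:
    im,d=viewer.capture(c); cv2.imwrite(f"pics/{c}2.png",im); P,u,v=pts(c,d)
    W=P[(P[:,0]>.5)&(P[:,0]<.63)&(abs(P[:,1]+.0)<.02)&(P[:,2]>.066)&(P[:,2]<.075)]
    if len(W)>20: print(c,"wall",len(W),np.percentile(W,[3,50,97],axis=0).round(4).tolist())
    m=(abs(P[:,0]-.567)<.04)&(abs(P[:,1]+.02)<.05)&(P[:,2]>.085)&(P[:,2]<.17)
    q=P[m]
    for z in np.arange(.085,.17,.01):
        k=q[(q[:,2]>=z)&(q[:,2]<z+.01)]
        if len(k)>5: print(c,round(z,3),len(k),np.percentile(k[:,:2],[3,97],axis=0).round(4).tolist())
E
```

```text
4.95 [ 0.56589615 -0.02170347  0.19836243] [-2.74295629e-03 -5.52996616e-03  9.99980945e-01 -7.20467243e-05] [-1.30655724  0.25843592 -1.28770277] 0.21946379363761886
scene wall 274 [[0.5208, -0.0044, 0.0665], [0.5695, 0.0018, 0.0696], [0.6154, 0.0075, 0.0729]]
scene 0.085 7 [[0.574, -0.0282], [0.5939, -0.0122]]
scene 0.095 36 [[0.5398, -0.0294], [0.5941, -0.009]]
scene 0.105 43 [[0.5383, -0.031], [0.5947, -0.0067]]
scene 0.115 57 [[0.5415, -0.0357], [0.5944, -0.0036]]
scene 0.125 56 [[0.5371, -0.0359], [0.5943, -0.0009]]
scene 0.135 65 [[0.542, -0.0392], [0.5946, 0.002]]
scene 0.145 75 [[0.5384, -0.043], [0.5949, 0.0047]]
scene 0.155 97 [[0.5457, -0.0451], [0.5949, 0.0072]]
scene 0.165 321 [[0.5384, -0.0471], [0.5939, 0.0073]]
top wall 228 [[0.5195, -0.0063, 0.0667], [0.5521, -0.0003, 0.0695], [0.6009, 0.0037, 0.0729]]
top 0.095 14 [[0.5355, -0.0325], [0.5367, -0.0145]]
top 0.105 23 [[0.5357, -0.0357], [0.5368, -0.0119]]
top 0.115 24 [[0.5354, -0.0379], [0.5368, -0.0092]]
top 0.125 36 [[0.5352, -0.0399], [0.5371, -0.0058]]
top 0.135 35 [[0.5356, -0.0416], [0.5368, -0.0044]]
top 0.145 48 [[0.5354, -0.041], [0.5368, -0.0007]]
top 0.155 39 [[0.5354, -0.0385], [0.5374, 0.0042]]
top 0.165 214 [[0.5359, -0.0376], [0.5649, 0.0052]]
wrist wall 617 [[0.5201, -0.0066, 0.0672], [0.5346, -0.0006, 0.0704], [0.5503, 0.0048, 0.0717]]
wrist 0.095 58 [[0.5387, -0.0316], [0.5392, -0.0128]]
wrist 0.105 107 [[0.5386, -0.0336], [0.5392, -0.0103]]
wrist 0.115 136 [[0.5385, -0.036], [0.5392, -0.0077]]
wrist 0.125 201 [[0.5386, -0.0391], [0.5392, -0.0052]]
wrist 0.135 236 [[0.5385, -0.0413], [0.5393, -0.0024]]
wrist 0.145 323 [[0.5385, -0.0439], [0.5393, -0.0002]]
wrist 0.155 434 [[0.5384, -0.0462], [0.5393, 0.0025]]
wrist 0.165 369 [[0.5384, -0.0486], [0.5631, 0.0049]]
```

Call:
move_arm(
  dr=[
    [0, 0, 0],
    [0, 0, 0],
    [0, 0, 0],
    [0, 0, 0],
    [0, 0, 0],
  ],
  dp=[
    [0, 0, -0.015],
    [0, 0, -0.03],
    [0, 0, -0.038],
    [0, 0, -0.042],
    [0, 0, -0.042],
  ],
  hand=[0.01, 0.01, 0.01, 0.01, 0.01],
)

```text
clock: 5.72
position: [0.5678, -0.0217, 0.1583]
ee_rot: [-0.0, -0.006, 1.0, -0.0]
force: [-0.0, -0.3, -1.1]
grip_width: 0.214
grasp_force: 50.0
```

Call:
move_arm(
  dr=[
    [0, 0, 0],
    [0, 0, 0],
    [0, 0, 0],
    [0, 0, 0],
  ],
  dp=[
    [0, 0, -0.004],
    [0, 0, -0.007],
    [0, -0.001, -0.011],
    [0, -0.001, -0.011],
  ],
  hand=[0.01, 0.01, 0.01, 0.01],
)

```text
clock: 6.22
position: [0.5677, -0.0227, 0.1473]
ee_rot: [-0.0, -0.006, 1.0, 0.0]
force: [-0.5, 1.0, -1.0]
grip_width: 0.215
grasp_force: 50.0
```

Call:
move_arm(
  dr=[
    [0, 0, 0],
    [0, 0, 0],
    [0, 0, 0],
    [0, 0, 0],
  ],
  dp=[
    [0, -0.001, -0.003],
    [0, -0.0015, -0.006],
    [0, -0.002, -0.008],
    [0, -0.002, -0.008],
  ],
  hand=[0.01, 0.01, 0.01, 0.01],
)

```text
clock: 6.72
position: [0.5678, -0.0248, 0.1394]
ee_rot: [-0.0, -0.006, 1.0, -0.0]
force: [0.4, 0.3, -2.7]
grip_width: 0.217
grasp_force: 50.0
```

Call:
move_arm(
  dr=[
    [0, 0, 0],
    [0, 0, 0],
    [0, 0, 0],
    [0, 0, 0],
  ],
  dp=[
    [0, -0.0005, -0.002],
    [0, -0.001, -0.004],
    [0, -0.0015, -0.006],
    [0, -0.0015, -0.006],
  ],
  hand=[0.01, 0.01, 0.01, 0.01],
)

```text
clock: 7.22
position: [0.5681, -0.0252, 0.1347]
ee_rot: [0.0, -0.006, 1.0, 0.001]
force: [-2.3, 3.5, 8.3]
grip_width: 0.216
grasp_force: 50.0
```

```bash
python3 - <<'E'
from h import *
s=bot.read_state(); print(s["position"],s["force"])
im,d=viewer.capture("scene"); cv2.imwrite("pics/s3.png",cv2.resize(im[140:290,110:270],(640,600),interpolation=cv2.INTER_CUBIC))
P,u,v=pts("scene",d)
for a in np.arange(-.075,.01,.003):
    k=P[(P[:,1]>=a)&(P[:,1]<a+.003)&(abs(P[:,0]-.567)<.036)&(P[:,2]<.2)]
    if len(k)>3: print(round(a,3),len(k),np.percentile(k[:,2],[5,25,50,75,95]).round(3))
E
```

```text
[ 0.56812987 -0.02524761  0.13470075] [-2.29775494  3.51388172  8.33884458]
-0.075 28 [0.066 0.068 0.07  0.072 0.073]
-0.072 33 [0.065 0.066 0.068 0.07  0.074]
-0.069 11 [0.066 0.067 0.068 0.069 0.07 ]
-0.066 16 [0.065 0.066 0.067 0.069 0.072]
-0.063 6 [0.066 0.067 0.067 0.067 0.068]
-0.06 9 [0.067 0.068 0.068 0.069 0.07 ]
-0.057 9 [0.066 0.068 0.069 0.069 0.07 ]
-0.054 11 [0.067 0.07  0.071 0.103 0.105]
-0.051 30 [0.069 0.095 0.104 0.106 0.174]
-0.048 36 [0.069 0.101 0.105 0.149 0.171]
-0.045 48 [0.061 0.083 0.104 0.144 0.174]
-0.042 42 [0.055 0.067 0.101 0.148 0.176]
-0.039 58 [0.043 0.057 0.105 0.174 0.191]
-0.036 44 [0.033 0.044 0.084 0.115 0.163]
-0.033 59 [0.021 0.034 0.1   0.145 0.149]
-0.03 53 [0.021 0.07  0.104 0.145 0.149]
-0.027 58 [0.02  0.056 0.104 0.146 0.15 ]
-0.024 48 [0.041 0.084 0.105 0.147 0.149]
-0.021 50 [0.046 0.088 0.121 0.147 0.15 ]
-0.018 53 [0.056 0.093 0.116 0.146 0.148]
-0.015 104 [0.068 0.105 0.12  0.136 0.147]
-0.012 46 [0.065 0.102 0.105 0.127 0.149]
-0.009 54 [0.076 0.101 0.103 0.105 0.147]
-0.006 94 [0.068 0.071 0.101 0.105 0.151]
-0.003 145 [0.069 0.072 0.102 0.119 0.144]
0.0 144 [0.068 0.071 0.099 0.132 0.16 ]
0.003 147 [0.02  0.04  0.066 0.072 0.105]
0.006 278 [0.014 0.023 0.041 0.056 0.068]
0.009 58 [0.009 0.011 0.013 0.014 0.019]
```

View pics/s3.png

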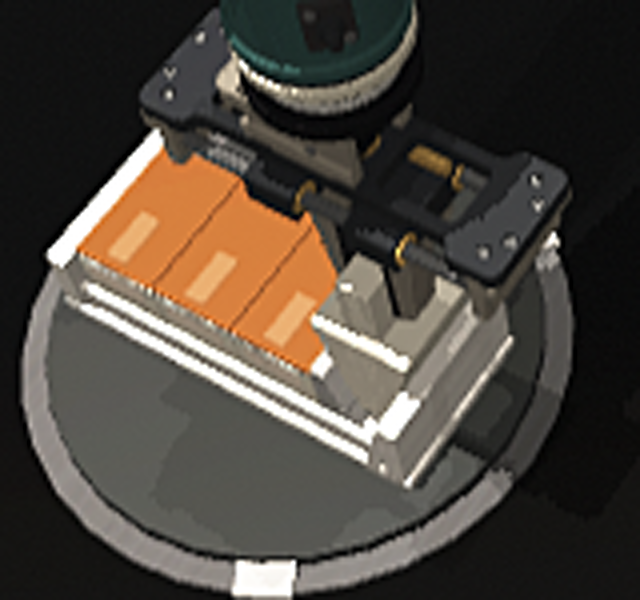

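The picture shows the wedge seated upright between the end wall and the bookend, with its shoulder just above the walls. Its top is at z≈0.149 and it should jam at 0.148, so I'll press on until the force rises.

Call:
move_arm(
  dr=[
    [0, 0, 0],
    [0, 0, 0],
    [0, 0, 0],
    [0, 0, 0],
  ],
  dp=[
    [0, 0, -0.001],
    [0, 0, -0.002],
    [0, 0, -0.003],
    [0, 0, -0.003],
  ],
  hand=[0.01, 0.01, 0.01, 0.01],
)

```text
clock: 7.78
position: [0.5684, -0.0254, 0.1346]
ee_rot: [0.001, -0.006, 1.0, 0.001]
force: [-9.7, 4.3, 29.1]
grip_width: 0.214
grasp_force: 50.0
```

Call:
move_arm(
  dr=[
    [0, 0, 0],
    [0, 0, 0],
    [0, 0, 0],
    [0, 0, 0],
    [0, 0, 0],
    [0, 0, 0],
    [0, 0, 0],
    [0, 0, 0],
    [0, 0, 0],
  ],
  dp=[
    [0, 0, 0.0035],
    [0, 0, 0.0035],
    [0, 0, 0.0035],
    [0, 0, 0.0035],
    [0, 0, 0.0035],
    [0, 0, 0.0035],
    [0, 0, 0.02],
    [0, 0, 0.05],
    [0, 0, 0.08],
  ],
  hand=[0.01, 0.05, 0.05, 0.05, 0.05, 0.05, 0.05, 0.05, 0.05],
)

```text
clock: 8.9
position: [0.568, -0.0262, 0.2125]
ee_rot: [0.0, -0.006, 1.0, -0.0]
force: [0.1, -0.9, -0.1]
grip_width: 0.545
grasp_force: 0.0
```

```bash
python3 - <<'E'
from h import *
s=bot.read_state(); print(s["clock"],s["position"],s["force"],s["grip_width"])
for c in ["scene","top","wrist"]:
    im,d=viewer.capture(c); cv2.imwrite(f"pics/{c}4.png",im); P,u,v=pts(c,d)
    if c=="scene": cv2.imwrite("pics/s4.png",cv2.resize(im[140:290,110:270],(640,600),interpolation=cv2.INTER_CUBIC))
    m=(abs(P[:,0]-.568)<.04)&(abs(P[:,1]+.026)<.03)&(P[:,2]>.138)&(P[:,2]<.155)
    if m.sum()>20: print(c,"tab top",m.sum(),np.percentile(P[m][:,2],[10,50,90]).round(4),P[m].mean(0).round(4),cv2.minAreaRect(P[m][:,:2].astype(np.float32)*1000))
    m=(abs(P[:,0]-.568)<.035)&(abs(P[:,1]+.026)<.035)&(P[:,2]>.098)&(P[:,2]<.11)
    print("shoulder",m.sum(),np.percentile(P[m][:,2],[10,50,90]).round(4))
    # cassette/bookend heights: gaps in row
    k=P[(abs(P[:,0]-.567)<.03)&(P[:,1]>-.06)&(P[:,1]<-.035)&(P[:,2]>.0685)&(P[:,2]<.074)]
    print("bookend top y",len(k),np.percentile(k[:,1],[3,97]).round(4) if len(k)>5 else "")
E
```

```text
8.9 [ 0.56798796 -0.02623378  0.21254351] [ 0.0744987  -0.85583284 -0.12030255] 0.5454657491069372
scene tab top 236 [0.1421 0.1474 0.1494] [ 0.5729 -0.0226  0.1466] ((568.3097534179688, -24.207599639892578), (22.320764541625977, 48.313270568847656), 89.27203369140625)
shoulder 412 [0.1015 0.1039 0.1062]
bookend top y 11 [-0.0581 -0.0363]
top tab top 359 [0.1451 0.1474 0.1495] [ 0.5656 -0.026   0.1472] ((566.2774658203125, -26.115135192871094), (49.67086410522461, 20.140474319458008), 0.5921195149421692)
shoulder 629 [0.1018 0.1039 0.1061]
bookend top y 11 [-0.0587 -0.0383]
wrist tab top 2298 [0.1451 0.1462 0.1471] [ 0.565  -0.0252  0.1461] ((566.4591064453125, -25.218524932861328), (49.711727142333984, 20.058223724365234), 1.014585256576538)
shoulder 3572 [0.1015 0.1024 0.1032]
bookend top y 8 [-0.0527 -0.0438]
```

View pics/s4.png

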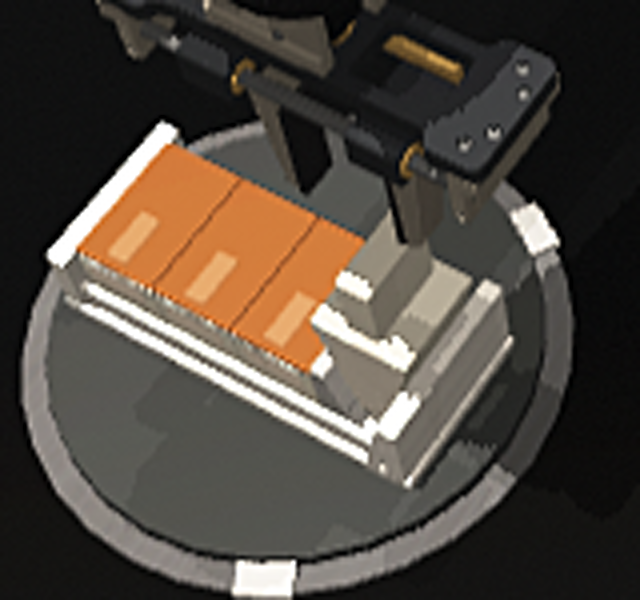

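The wedge is upright and free of the fingers. Its tab top is at z≈0.147 (0.148 expected when jammed), and the row looks closed up with no visible gaps. Handing in.

```bash
python3 -c "
from h import *
print(bot.close_job())"
```

```text
the job is handed in; nothing more can be done
None
```

The wide wedge is pressed down into the gap until it jammed (29 N with no further travel), the row looks tight in the images, the wedge is released, the slim wedge was left in the stand, and the job was handed in at about 9 s.

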